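# Turn the vortex mixer down and hold a sample tube on its touch cup

## Robot

A 6-joint arm with a two-finger parallel gripper is mounted at the origin on a cart in front of the work surface, level with it; the furniture and walls round the work are solid. World frame = base frame: x ahead of the robot, y to its left, z up, the work surface at z = 0. Lengths are in m, angles in rad, forces in N, time in s.
With the tool pointing down it reaches from about 0.375 to 0.9 m from the base axis. Payload 3.1 kg.
Tool frame: the origin (TCP) lies at the very end of the fingers, on their centre line; the grasp point (between the pads) lies 19 mm behind it (grip_depth is the distance from the TCP to the grasp point, in m); z points along the fingers, y is the line along which they close (so a half turn about z gives the same grasp; the last joint's range is limited). The gripper opens to 85 mm and grips with 20 to 120 N. Pads are 22 mm wide; open, the fingers measure 114 mm over their backs; the gripper's body (76 mm by 85 mm) begins 54 mm behind the grasp point. The pads swing forward as they close: fully open they stand 13 mm farther back than shut.
Start: joints at [-0.178, 0.527, 1.433, -0, 1.181, -0.178], TCP at [0.625, 0, 0.231] pointing down, gripper open.
Joint ranges: [-3.08, 3.08], [-0.75, 2.2], [0.22, 2.44], [-1.43, 4.57], [0, 2.65], [-2.85, 2.85]. Speed limits (rad/s): [2.79, 2.79, 3.14, 3.14, 3.14, 3.14].

## Interface

Orientations are given as a unit quaternion [x, y, z, w].
In Python, from station import * gives the robot as it stands.
- The arm moves only by the tool apply_moves, never from a script. Its argument "plan" is a list of rows, each a list of 7 numbers: the shift along the tool's x, y, z in m, then the turn, a rotation vector about the tool's x, y, z in rad, then the gripper command: -1 is fully open, 1 is shut, values between are in proportion. In form: [[dx, dy, dz, wx, wy, wz, jaw], ...]. A call has 1 to 8 rows; each row shifts and turns the commanded pose from where the row before left it, along the tool's axes as they then stand; what a row does not reach is not made up. A row lasts 1/8 s, in which the tool goes at most 62.5 mm and 10.7 degrees, less where a joint would pass 70% of its speed; a pose out of reach is approached as far as the arm can. A call is refused whole if a number of a shift passes 0.0625 or a number of a turn 0.188, either way. A call with a gripper value outside its range is refused whole. The fingers move at their own pace and stop on an object; "force" is the grip in N (left out, the last holds). Time passes only in rows, so rows that do not move let the fingers close. It gives the time, the measured TCP pose, the force, the opening and the grip force at its end, in the units of the state.
- sense(): the state, without advancing time (a new reading comes with each control period).
- snapshot(name): name is "scene" or "side" or "wrist"; returns the picture (420x560x3 uint8, red, green, blue); there is no depth.
- calibration(name): a dict with "camera_matrix" (3x3 intrinsics, pixels), "k1" (the pictures are not rectified: a ray, as slopes to the right and down, at radius r is drawn at 1 + k1 r^2 times it, then the intrinsics apply), "R" (3x3) and "t" (3): a world point X has camera coordinates R X + t; the wrist camera has in their place "mount" (4x4, takes a point from camera to tool coordinates, whose origin is the TCP and whose axes are the flange's). Camera axes: x right, y down, z forward; pixel columns grow to the right and rows downward; lengths in m; the calibration is good to about 2 mm. A picture is of the moment at which its call begins: read the wrist's pose just before it. calibration takes no time and is no camera call.
- sign_off(): hands the job in; it is judged then, once.
The state is a dict: "t": time; "q": joint angles; "qd": joint speeds; "tau": joint torques, N m; "tcp_pos": TCP position; "tool_rot": TCP orientation; "force": force on the tool from outside, world axes, zero at the start; "ft_torque": the same for the moment, N m; "finger_gap": opening from 0.0 (shut) to 1.0 (fully open); "gripper_force": force on a finger pad.
Only numpy, scipy, OpenCV 4.12 (cv2) and the standard library are available. Lean on these libraries where they do the work, as an engineer would, in place of code of your own. Each camera call takes 0.05 s, during which the arm holds its last target. There are 200 camera calls.

## Task

Turn the speed knob of the vortex mixer in front of you fully anticlockwise to its stop and let go of it. Only then take the purple-capped sample tube out of its carrier and, holding it upright in the gripper, press its foot gently into the mixer's spring-loaded rubber cup until the cup is about half-way down (about 6 mm of its 12 mm travel, not to the bottom). Finish while still holding the tube there with the cup pressed, and leave the bottle, timer and tip box alone.

Things in the scene. Friction and masses are not known exactly. Their poses are not given: they have to be found in the camera images.
- mixer: White vortex mixer, fixed to the table, 210 x 130 mm (its x by y). Origin at the centre of its underside, z up, -x its front. Low grey front deck, top 44 mm above the table, with the speed knob on the axis x = -60 mm, y = 0. Behind, a round white tower (radius 50 mm, 73 mm high, then a grey collar of radius 22 mm up to 79 mm) with the cup on the axis x = +55 mm, y = 0.
- speed_knob (a joint): Black speed knob, rad: 0 at the anticlockwise stop (minimum), grows clockwise seen from above to 4.7; starts at 0.6 to 1.35. A 42 mm disc (top 57 mm above the table) with an upright bar grip 40 mm long, 14 mm thick, top 87 mm above the table. At 0 the bar lies along the mixer's x; its white mark then points to the mixer's front. Stays where left (friction 0.03 N m).
- speed_knob_grip (a point): Point on the knob's axis at the height to grip its bar, 80 mm above the table, 7 mm below the bar's top. It turns with the knob: its x axis runs along the bar.
- mixer_cup (a joint): Travel of the spring-loaded cup straight down, m: 0 at rest, 0.012 at the bottom. It takes about 2 N to start it and 0.6 N more for every mm: about 5.5 N half-way (0.006), about 9 N at the bottom. Springs back when let go.
- cup_floor (a point): Centre of the flat floor inside the black rubber cup, 99 mm above the table at rest; sinks with the cup. Open upward, rim 12 mm above the floor, outside diameter 48 mm, at least 30 mm clear inside. On a stem 18 mm across: of the 14 mm of stem seen at rest the lower 6 mm are orange and have just sunk into the collar when the cup is half-way down.
- carrier: Beige upright five-place tube carrier, 19 x 108 x 58 mm (x by y by z of its own frame), fixed on a flat beige tray base whose top is 18 mm above the table. Origin at the centre of its underside. The tube stands in its middle place (14 x 14 mm, open at the top, floor 2 mm above the underside); the other four are empty.
- sample_tube: Dark red sample tube, 12.4 mm diameter, white label, with a purple cap of 16 mm diameter on top; 90 mm long in all, the cap being its top 26 mm, 13 to 22 g. Stands upright in the carrier with its cap wholly above the carrier (from 6 mm over it). Origin at the centre of its foot (lower end), z to its top. Grip the cap, best with the fingers closing along the carrier's x axis.
- bottle: White reagent bottle with blue cap, 48 mm diameter, 98 mm high, loose bystander. Origin under its centre.
- timer: Small white lab timer lying flat, 66 x 66 x 20 mm, loose bystander. Origin under its centre.
- tip_box: Blue pipette tip box, 88 x 124 x 66 mm, loose bystander. Origin under its centre.

How it is judged:
By the outcome, as a careful person would: the job done as asked, in the order asked, and still so for the second after the job is handed in, while the arm keeps its last pose, push and grip.
It also fails if it takes over 48 s, if anything falls off the work surface, if the arm or the gripper's body presses on something with over 40 N, if the wrist force passes 120 N, or if a joint passes its speed limit or range.

## Working session

There is one attempt and no reset: what is moved stays moved. The work goes in short steps, Python scripts to look and compute and a tool call to move; the robot and the scene stay as the last step left them, time stands still between calls to the robot, and variables do not carry over. Pictures are saved under pics/ and viewed, at most 11 in all, crops included, and the job is handed in when it is done.

Besides the shell and the picture viewer there is one more tool, called after "Request:" as a command line: name --pt "numbers of a row" for each row, then --argument value for the rest. apply_moves: Moves the arm, as the interface text tells. Its arguments: {"type":"object","properties":{"plan":{"type":"array"},"force":{"type":"number"}},"required":["plan"]}

```bash
ls; mkdir -p pics
cat > h.py <<'E'
from station import *
import numpy as np, cv2
from scipy.spatial.transform import Rotation as Ro
def save(n,f):
    im=snapshot(n); cv2.imwrite('pics/'+f,im[:,:,::-1]); return im
def cam(n,s=None):
    c=calibration(n);K=np.array(c['camera_matrix'])
    if 'R' in c: return K,c['k1'],np.array(c['R']),np.array(c['t'])
    s=s or sense();T=np.eye(4);T[:3,:3]=Ro.from_quat(s['tool_rot']).as_matrix();T[:3,3]=s['tcp_pos']
    M=np.linalg.inv(T@np.array(c['mount']));return K,c['k1'],M[:3,:3],M[:3,3]
def proj(C,X):
    K,k,R,t=C;p=np.atleast_2d(X)@R.T+t;s=p[:,:2]/p[:,2:];s=s*(1+k*(s**2).sum(1,keepdims=True))
    return s@np.diag([K[0,0],K[1,1]])+K[:2,2]
def ray(C,uv):
    K,k,R,t=C
    s=cv2.undistortPoints(np.array([[uv]],float),K,np.array([k,0,0,0.]))[0,0]
    return -R.T@t,R.T@np.array([s[0],s[1],1])
def at_z(C,uv,z):
    o,d=ray(C,uv);return o+d*(z-o[2])/d[2]
E
python3 - <<'E'
from h import *
s=sense();print({k:s[k] for k in('t','tcp_pos','tool_rot','force','finger_gap')})
for n in('scene','side','wrist'):save(n,n+'0.png');print(calibration(n))
E
```

```text
pics
{'t': 0.0, 'tcp_pos': array([6.24293259e-01, 1.56468964e-04, 2.30335876e-01]), 'tool_rot': array([ 7.07114815e-01,  7.07097939e-01, -6.08990714e-04, -8.78572969e-04]), 'force': array([-0.90293663,  1.10111325,  0.57949949]), 'finger_gap': 1.00516467681836}
{'camera_matrix': array([[399.67575544,   0.        , 277.86457258],
       [  0.        , 399.67575544, 211.18792401],
       [  0.        ,   0.        ,   1.        ]]), 'k1': -0.03276171356755436, 'R': array([[-0.70687943, -0.70723947, -0.01156733],
       [-0.44007336,  0.45253466, -0.77559514],
       [ 0.55376611, -0.54316178, -0.63112469]]), 't': array([0.5445473 , 0.21875237, 0.94999244])}
{'camera_matrix': array([[380.60133222,   0.        , 286.37279432],
       [  0.        , 380.60133222, 210.13188434],
       [  0.        ,   0.        ,   1.        ]]), 'k1': -0.015511789949275788, 'R': array([[-0.8418769 , -0.53962505,  0.00693403],
       [-0.26099519,  0.39586902, -0.88043695],
       [ 0.47236087, -0.74302928, -0.47411253]]), 't': array([0.58976651, 0.11964073, 0.92282826])}
{'camera_matrix': array([[338.85516738,   0.        , 280.83781395],
       [  0.        , 338.85516738, 210.85164845],
       [  0.        ,   0.        ,   1.        ]]), 'k1': 0.01827562843074083, 'mount': array([[-8.56520456e-04, -9.64526311e-01, -2.63985346e-01,
         6.73110523e-02],
       [ 9.99999528e-01, -9.47235040e-04,  2.16349382e-04,
        -6.96893773e-04],
       [-4.58730841e-04, -2.63985036e-01,  9.64526667e-01,
        -1.42052712e-01],
       [ 0.00000000e+00,  0.00000000e+00,  0.00000000e+00,
         1.00000000e+00]])}
```

View pics/scene0.png

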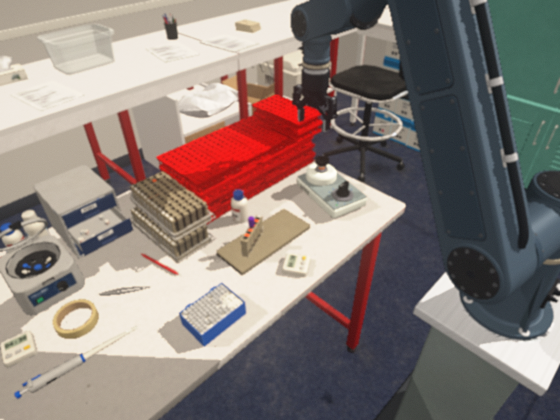

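View pics/side0.png

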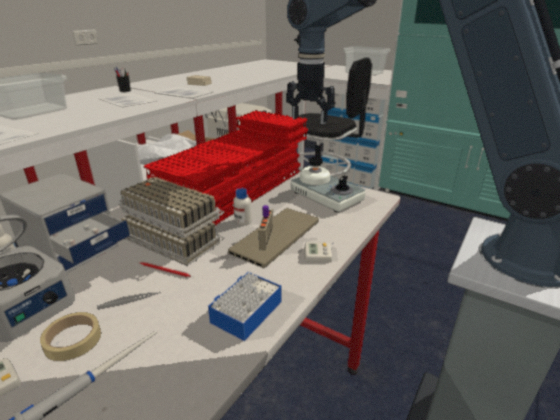

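View pics/wrist0.png

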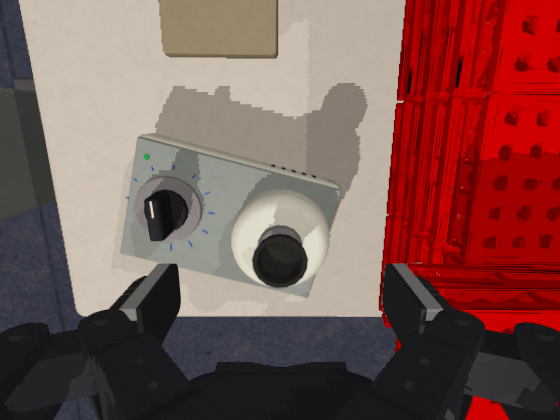

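The wrist view shows the knob near (165,210), the cup near (280,260), and mark end of the bar near (152,210). The tube cap is at about (252,222) in scene and (266,211) in side. I'll take enlarged crops next.

Run:
```python
import cv2,numpy as np
w=cv2.imread('pics/wrist0.png')[130:310,110:350];s=cv2.imread('pics/scene0.png')[190:280,205:325];d=cv2.imread('pics/side0.png')[185:275,220:340]
r=lambda a,k:cv2.resize(a,None,fx=k,fy=k,interpolation=cv2.INTER_CUBIC)
b=np.hstack([r(s,3.3),r(d,3.3)]);a=r(w,3.3)
# wrist only / pair
cv2.imwrite('pics/c1.png',a);cv2.imwrite('pics/c2.png',b)
print(a.shape,b.shape)
```

```text
(594, 792, 3) (297, 792, 3)
```

View pics/c1.png

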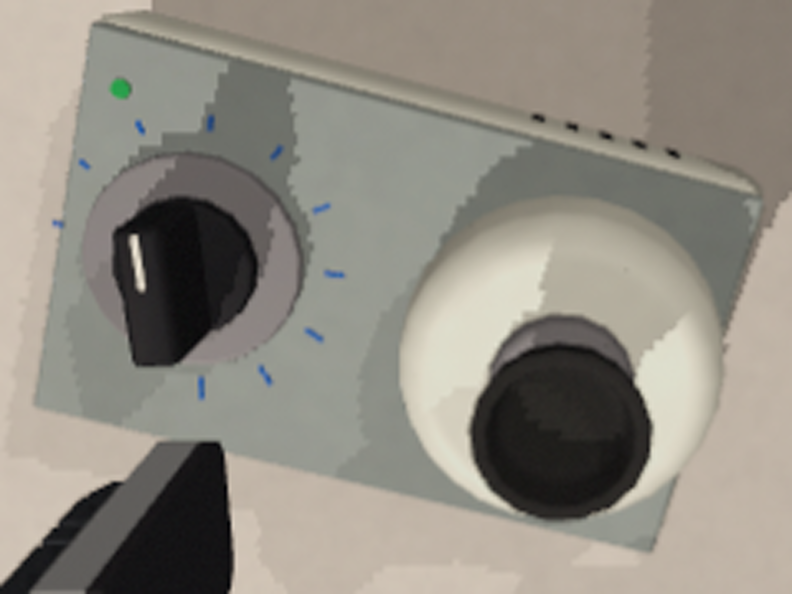

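View pics/c2.png

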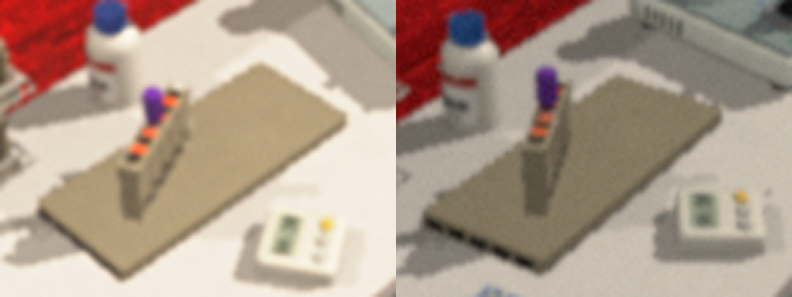

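Run:
```python
from h import *
W=cam('wrist');f=lambda p:(p[0]/3.3+110,p[1]/3.3+130)
print('cup',at_z(W,f((561,432)),.111))
c=at_z(W,f((561,432)),.111)
print('knob bar',at_z(W,f((150,293)),.087))
for n,p in dict(d1=(190,262)).items():print('disc?',at_z(W,f(p),.057))
a,b=[at_z(W,f(p),.044) for p in((95,25),(35,405))];print('deck front',a,b,np.linalg.norm(a-b),np.degrees(np.arctan2(*(b-a)[:2]))); 
a,b=[at_z(W,f(p),.087) for p in((135,365),(115,232))];print('bar',np.linalg.norm(a-b),np.degrees(np.arctan2((b-a)[1],(b-a)[0])))
k=at_z(W,f((150,293)),.087);v=c-k;print('mixer yaw',np.degrees(np.arctan2(v[1],v[0])),np.hypot(v[0],v[1]))
S,D=cam('scene'),cam('side')
s=(251.7,222.1);d=(266.1,211.7)
print('cap',at_z(S,s,.097),at_z(D,d,.097))
o1,d1=ray(S,s);o2,d2=ray(D,d);A=np.c_[d1,-d2];l=np.linalg.lstsq(A,o2-o1,rcond=None)[0];print(o1+l[0]*d1,o2+l[1]*d2)
# carrier direction: top ends in scene crop
g=lambda p:(p[0]/3.3+205,p[1]/3.3+190)
h=lambda p:((p[0]-396)/3.3+220,p[1]/3.3+185)
a,b=at_z(S,g((130,165)),.076),at_z(S,g((182,93)),.076);print('carrier',a,b,np.linalg.norm(a-b))
a,b=at_z(D,h((536,148)),.076),at_z(D,h((566,90)),.076);print('carrier',a,b,np.linalg.norm(a-b))
```

```text
cup [ 0.62287501 -0.0473868   0.111     ]
knob bar [ 0.51353104 -0.01784886  0.087     ]
disc? [ 0.51447509 -0.01737541  0.057     ]
deck front [0.48918177 0.04949774 0.044     ] [ 0.45739566 -0.06735148  0.044     ] 0.1210954084697588 -164.78224615648654
bar 0.03703155011581182 92.2621587172345
mixer yaw -15.116932122371336 0.11326338144667342
cap [0.56750454 0.29757178 0.097     ] [0.56873052 0.29809028 0.097     ]
[0.56900128 0.29633857 0.0953416 ] [0.569853   0.2965404  0.09596021]
carrier [0.547756   0.34201915 0.076     ] [0.5821207 0.2549469 0.076    ] 0.09360828397548661
carrier [0.54717462 0.34399052 0.076     ] [0.57817806 0.26171489 0.076     ] 0.08792321921161052
```

Request:
apply_moves --pt "-0.009 -0.055 0 0 0 0 0.1" --pt "-0.009 -0.055 0 0 0 -0.05 0.1" --pt "0 0 0.04 0 0 0 0.1" --pt "0 0 0.04 0 0 0 0.1" --pt "0 0 0 0 0 0 0.1" --pt "0 0 0 0 0 0 0.1" --force 40

```text
t: 0.9
tcp_pos: [0.5158, -0.0181, 0.1521]
tool_rot: [0.689, 0.725, 0.0, 0.001]
force: [-0.3, -1.1, 0.4]
finger_gap: 0.448
gripper_force: 0.0
```

Run:
```python
from h import *
s=sense();im=save('wrist','wrist1.png')
W=cam('wrist',s);print(s['tcp_pos'],s['tool_rot'],s['finger_gap'])
th=np.radians(92)
u=np.array([np.cos(th),np.sin(th),0]);v=np.array([-u[1],u[0],0]);k=np.array([.514,-.0175,.087])
P=proj(W,[k+a*u*.02+b*v*.007 for a,b in((1,1),(1,-1),(-1,-1),(-1,1))])
cv2.polylines(im:=im[:,:,::-1].copy(),[P.astype(int)],True,(0,255,0),1)
cv2.imwrite('pics/w1.png',im)
```

```text
[ 0.51579158 -0.01811587  0.15207944] [6.89165903e-01 7.24603331e-01 2.96090118e-04 5.31346028e-04] 0.44754505084147694
```

View pics/w1.png

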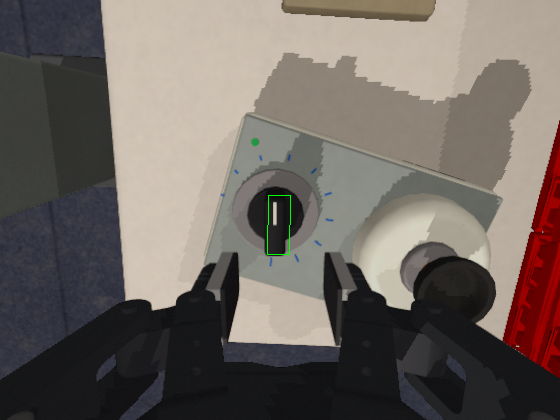

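The outline fits the bar (265–290, 195–255). I can descend and grip.

Request:
apply_moves --pt "0 -0.0025 0.03 0 0 0 0.1" --pt "0 0 0.03 0 0 0 0.1" --pt "0 0 0.03 0 0 0 0.1" --pt "0 0 0 0 0 0 0.5" --pt "0 0 0 0 0 0 1" --pt "0 0 0 0 0 0 1" --pt "0 0 0 0 0 0 1" --pt "0 0 0 0 0 0 1" --force 40

```text
t: 1.95
tcp_pos: [0.512, -0.0181, 0.0621]
tool_rot: [0.689, 0.725, -0.0, -0.0]
force: [-5.2, -1.9, 2.6]
finger_gap: 0.153
gripper_force: 41.8
```

Request:
apply_moves --pt "0 0 0 0 0 -0.14 1" --pt "0 0 0 0 0 -0.14 1" --pt "0 0 0 0 0 -0.14 1" --pt "0 0 0 0 0 -0.14 1" --pt "0 0 0 0 0 -0.14 1" --pt "0 0 0 0 0 -0.14 1" --pt "0 0 0 0 0 -0.14 1" --pt "0 0 0 0 0 -0.1 1"

```text
t: 2.95
tcp_pos: [0.5103, -0.0191, 0.062]
tool_rot: [0.216, 0.976, -0.001, -0.002]
force: [-8.8, -8.2, 5.3]
finger_gap: 0.153
gripper_force: 42.2
```

Run:
```python
from h import *
s=sense();R=Ro.from_quat(s['tool_rot']).as_matrix();print(s['ft_torque'],s['force'],np.degrees(np.arctan2(R[1,1],R[0,1])),s['q'][5])
```

```text
[-1.24549055  1.3548404  -0.08081017] [-8.768832   -8.21107516  5.29834574] 65.02130927298725 -1.3867693845591889
```

Request:
apply_moves --pt "0 0 0 0 0 -0.06 1" --pt "0 0 0 0 0 -0.06 1" --pt "0 0 0 0 0 -0.06 1" --pt "0 0 0 0 0 0 1"

```text
t: 3.45
tcp_pos: [0.5101, -0.0194, 0.062]
tool_rot: [0.129, 0.992, -0.001, -0.002]
force: [-9.8, -9.3, 6.3]
finger_gap: 0.156
gripper_force: 42.2
```

Run:
```python
from h import *
s=sense();R=Ro.from_quat(s['tool_rot']).as_matrix();print(s['ft_torque'],s['force'],np.degrees(np.arctan2(R[1,1],R[0,1])),s['q'][5])
```

```text
[-1.34581909e+00  1.46184299e+00  1.41845903e-03] [-9.76450029 -9.32523721  6.29167531] 75.17339982819824 -1.5637748416410482
```

Request:
apply_moves --pt "0 0 0 0 0 -0.05 1" --pt "0 0 0 0 0 -0.05 1" --pt "0 0 0 0 0 0 1"

```text
t: 3.82
tcp_pos: [0.5097, -0.0192, 0.0622]
tool_rot: [0.084, 0.996, -0.0, -0.003]
force: [-9.5, -9.3, 6.9]
finger_gap: 0.158
gripper_force: 80.2
```

Run:
```python
from h import *
s=sense();R=Ro.from_quat(s['tool_rot']).as_matrix();print(s['ft_torque'],s['force'],np.degrees(np.arctan2(R[1,1],R[0,1])),s['finger_gap'])
```

```text
[-1.60542875  1.72281892 -1.56150387] [-9.52665193 -9.31061441  6.88645787] 80.41323259798527 0.15759735215332815
```

Request:
apply_moves --pt "0 0 0 0 0 0 0.1" --pt "0 0 0 0 0 0 0.1" --pt "0 0 0 0 0 0 0.1" --pt "0 0 -0.05 0 0 0 0.1" --pt "0 0 -0.06 0 0 0 0.1" --pt "0 0 -0.06 0 0 0.1 0.1"

```text
t: 4.58
tcp_pos: [0.5128, -0.0177, 0.2331]
tool_rot: [0.131, 0.991, 0.0, 0.0]
force: [1.6, -0.5, 0.2]
finger_gap: 0.446
gripper_force: 0.0
```

Run:
```python
from h import *
s=sense();im=save('wrist','wrist2.png')
W=cam('wrist',s);print(s['tcp_pos'],s['tool_rot'],s['finger_gap'])
im=im[:,:,::-1].copy();c=im[:,:,:].copy()
for th,col in((165,(0,255,0)),):
  th=np.radians(th)
  u=np.array([np.cos(th),np.sin(th),0]);v=np.array([-u[1],u[0],0]);k=np.array([.513,-.0175,.087])
  P=proj(W,[k+a*u*.02+b*v*.007 for a,b in((1,1),(1,-1),(-1,-1),(-1,1))])
  cv2.polylines(im,[P.astype(int)],True,col,1)
print(P)
cv2.imwrite('pics/w2.png',im)
```

```text
[ 0.51277741 -0.01770805  0.23306899] [1.31087889e-01 9.91370693e-01 1.23781849e-04 3.15166403e-04] 0.44604508350008676
[[272.44773295 175.56251233]
 [288.78073975 175.52480793]
 [288.58940056 220.16440192]
 [272.83648025 220.20343527]]
```

View pics/w2.png

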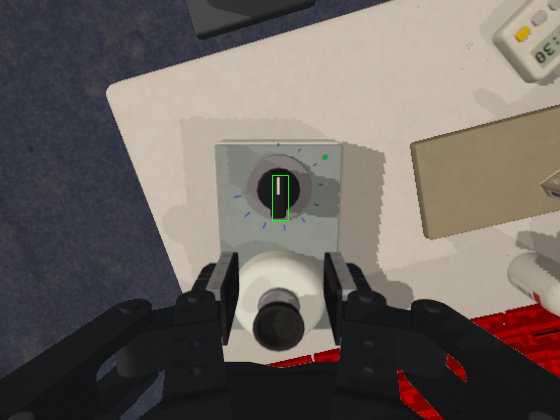

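Knob bar is in line with the mixer axis and the mark points to the front (280,185), so it is at its stop. Next is the tube.

Request:
apply_moves --pt "0 0 0 0 0 0.185 0.1" --pt "0 0 0 0 0 0.185 0.1" --pt "0 0 0 0 0 0.185 0.1" --pt "0 0 0 0 0 0.185 0.1" --pt "0 0 0 0 0 0.185 0.1"

```text
t: 5.25
tcp_pos: [0.5129, -0.0177, 0.2312]
tool_rot: [0.561, 0.828, 0.0, 0.0]
force: [0.9, -0.6, -0.5]
finger_gap: 0.451
gripper_force: 0.0
```

Request:
apply_moves --pt "0.04 0.024 0 0 0 0 0.1" --pt "0.04 0.024 0 0 0 0 0.1" --pt "0.04 0.024 0 0 0 0 0.1" --pt "0.04 0.024 0 0 0 0 0.1" --pt "0.04 0.024 0 0 0 0 0.1" --pt "0.04 0.024 0 0 0 0 0.1" --pt "0.034 0.02 0 0 0 0 0.1" --pt "0 0 0 0 0 0 0.1"

```text
t: 6.25
tcp_pos: [0.5616, 0.3007, 0.2308]
tool_rot: [0.557, 0.831, 0.001, 0.0]
force: [0.4, 0.1, 0.1]
finger_gap: 0.454
gripper_force: 0.0
```

Run:
```python
from h import *
s=sense();R=Ro.from_quat(s['tool_rot']).as_matrix();W=cam('wrist',s)
im=save('wrist','wrist3.png')
print(s['tcp_pos'],np.degrees(np.arctan2(R[1,1],R[0,1])),s['finger_gap'],proj(W,[[.568,.297,.11]]))
x=im[100:300,160:400,::-1];cv2.imwrite('pics/w3.png',cv2.resize(x,None,fx=3,fy=3,interpolation=cv2.INTER_CUBIC))
```

```text
[0.56157887 0.30067611 0.23084639] 22.32742748278783 0.45445302547788785 [[286.73624914 212.5671816 ]]
```

View pics/w3.png

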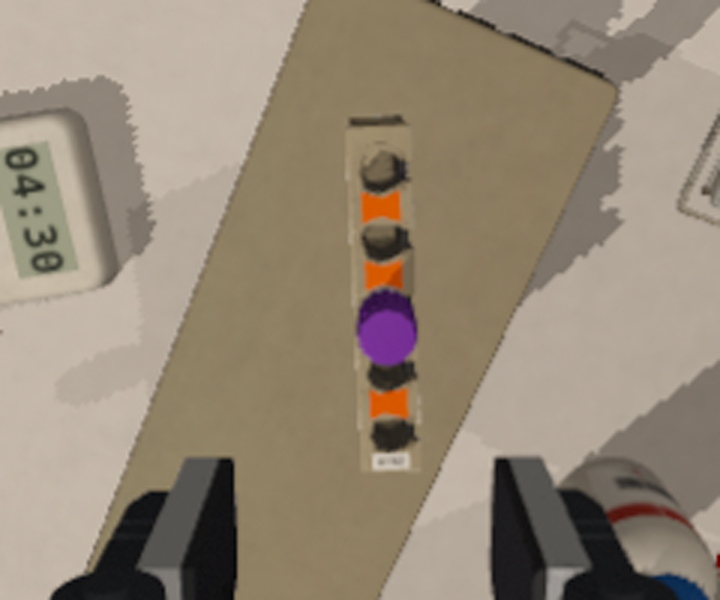

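Cap top is at full-image (289,212); bottle cap is near (387,297). I'll compute the correction and the bottle clearance.

Run:
```python
from h import *
s=sense();R=Ro.from_quat(s['tool_rot']).as_matrix();W=cam('wrist',s);f=lambda p:(p[0]/3+160,p[1]/3+100)
c=at_z(W,f((387,337)),.11);a,b=at_z(W,f((379,126)),.076),at_z(W,f((391,468)),.076)
print(c,(a+b)/2,np.linalg.norm(a-b),np.degrees(np.arctan2(*(a-b)[1::-1])),R.T@(c-s['tcp_pos']))
bt=at_z(W,f((690,600)),.098);print('bottle',bt,R.T@(bt-c))
S=cam('scene');bt=at_z(S,(205+112/3.3,190+8/3.3),.098);print('bottle',bt,R.T@(bt-c))
```

```text
[0.56911153 0.29589349 0.11      ] [0.56917983 0.29650683 0.076     ] 0.10557560962794155 114.48448859243246 [-0.00569048  0.00618541  0.12075158]
bottle [0.68668825 0.25141271 0.098     ] [-0.0856718   0.09199416  0.01201008]
bottle [0.68941624 0.2365381  0.098     ] [-0.10047229  0.08888912  0.01201362]
```

Request:
apply_moves --pt "-0.0057 0.0062 0.04 0 0 0 0.1" --pt "0 0 0.04 0 0 -0.035 0.1" --pt "0 0 0.04 0 0 0 0.1" --pt "0 0 0.03 0 0 0 0.1" --pt "0 0 0 0 0 0 0.1"

```text
t: 6.92
tcp_pos: [0.5674, 0.2925, 0.0788]
tool_rot: [0.545, 0.839, -0.003, -0.002]
force: [-0.5, -0.3, -0.0]
finger_gap: 0.448
gripper_force: 0.0
```

Request:
apply_moves --pt "0 0 0 0 0 0 0.5" --pt "0 0 0 0 0 0 1" --pt "0 0 0 0 0 0 1" --pt "0 0 0 0 0 0 1" --pt "0 0 0 0 0 0 1" --force 40

```text
t: 7.55
tcp_pos: [0.5706, 0.2948, 0.083]
tool_rot: [0.544, 0.839, 0.001, 0.001]
force: [-1.3, -0.7, 7.3]
finger_gap: 0.157
gripper_force: 39.4
```

Request:
apply_moves --pt "0 0 -0.01 0 0 0 1" --pt "0 0 -0.02 0 0 0 1" --pt "0 0 -0.03 0 0 0 1" --pt "0 0 -0.03 0 0 0 1" --pt "0 0 -0.03 0 0 0 1" --pt "0 0 -0.03 0 0 0 1" --pt "0 0 0 0 0 0 1"

```text
t: 8.43
tcp_pos: [0.5706, 0.295, 0.2343]
tool_rot: [0.544, 0.839, 0.002, 0.002]
force: [0.7, 0.3, 0.1]
finger_gap: 0.157
gripper_force: 39.4
```

Run:
```python
from h import *
s=sense();R=Ro.from_quat(s['tool_rot']).as_matrix()
print(s['tcp_pos'],s['tool_rot'],np.degrees(np.arctan2(R[1,1],R[0,1])),s['finger_gap'],s['force'],s['q'])
S=cam('scene');D=cam('side')
p=s['tcp_pos']; print(proj(S,[p,p-[0,0,.063]]),proj(D,[p,p-[0,0,.063]]))
# cup from wrist2 view at its saved pose
C=calibration('wrist');T=np.eye(4);T[:3,:3]=Ro.from_quat([1.31087889e-01,9.91370693e-01,1.23781849e-04,3.15166403e-04]).as_matrix();T[:3,3]=[0.51277741,-0.01770805,0.23306899]
M=np.linalg.inv(T@C['mount']);W=(np.array(C['camera_matrix']),C['k1'],M[:3,:3],M[:3,3])
print('cup',at_z(W,(278.5,326.5),.111),proj(W,[[.623,-.0474,.111]]))
k=np.array([.5125,-.0177]);y=np.radians(-15);print(k+.115*np.array([np.cos(y),np.sin(y)]))
for n in('scene','side'):
  im=save(n,n+'4.png');x,y=proj(cam(n),[p])[0].astype(int);cv2.imwrite(f'pics/t_{n}.png',im[y-45:y+75,x-60:x+60,::-1])
a=np.hstack([cv2.resize(cv2.imread(f'pics/t_{n}.png'),None,fx=3.3,fy=3.3,interpolation=cv2.INTER_CUBIC) for n in('scene','side')]);cv2.imwrite('pics/t.png',a)
```

```text
[0.5706307  0.29501663 0.23433755] [0.54405816 0.83904304 0.00211538 0.0017394 ] 24.079167927484285 0.1570865883467288 [0.74705064 0.30205894 0.10963388] [ 3.03479631e-01  5.46060788e-01  1.38745420e+00  2.27731096e-05
  1.20260035e+00 -1.16787590e-01]
[[248.59387071 177.56488195]
 [250.0463157  198.4701477 ]] [[265.09635789 157.68965498]
 [265.6179785  183.10065053]]
cup [ 0.61987061 -0.04911883  0.111     ] [[281.28119316 329.03066269]]
[ 0.62358147 -0.04746419]
```

View pics/t.png

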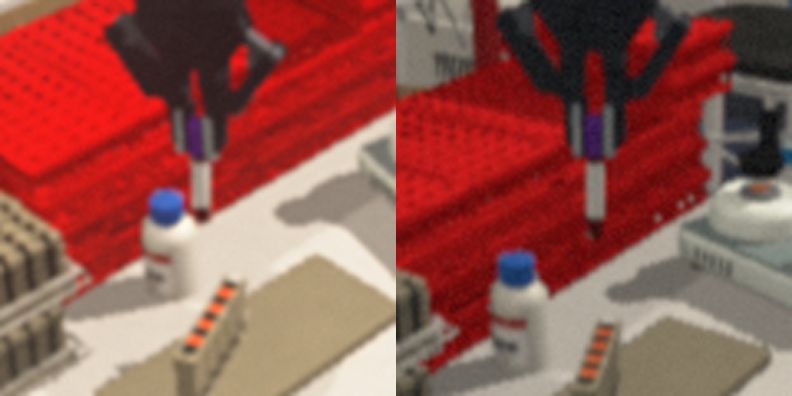

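The tube hangs upright in the pads in both views and the carrier place is empty. I'll carry it over the cup.

Request:
apply_moves --pt "-0.0418 -0.0116 0 0 0 0 1" --pt "-0.0418 -0.0116 0 0 0 0 1" --pt "-0.0418 -0.0116 0 0 0 0 1" --pt "-0.0418 -0.0116 0 0 0 0 1" --pt "-0.0418 -0.0116 0 0 0 0 1" --pt "-0.0418 -0.0116 0 0 0 0 1" --pt "-0.0418 -0.0116 0 0 0 0 1" --pt "-0.0418 -0.0116 0 0 0 0 1"

```text
t: 9.52
tcp_pos: [0.6198, -0.0498, 0.2292]
tool_rot: [0.544, 0.839, -0.001, -0.002]
force: [0.6, 0.6, -0.9]
finger_gap: 0.155
gripper_force: 39.4
```

Request:
apply_moves --pt "0 0 0.02 0 0 0 1" --pt "0 0 0.01 0 0 0 1" --pt "0 0 0 0 0 0 1"

```text
t: 9.9
tcp_pos: [0.6196, -0.0479, 0.1993]
tool_rot: [0.544, 0.839, -0.001, -0.002]
force: [-0.6, -0.7, -0.0]
finger_gap: 0.159
gripper_force: 39.4
```

Run:
```python
from h import *
s=sense();R=Ro.from_quat(s['tool_rot']).as_matrix()
print(s['tcp_pos'],s['tool_rot'],np.degrees(np.arctan2(R[1,1],R[0,1])),s['force'])
p=s['tcp_pos'];o=[]
for n in('scene','side'):
  im=save(n,n+'5.png');C=cam(n)
  P=proj(C,[p,p-[0,0,.063],[.6225,-.048,.111]]);x,y=P[1].astype(int)
  c=cv2.resize(im[y-50:y+70,x-60:x+60,::-1],None,fx=3.3,fy=3.3,interpolation=cv2.INTER_CUBIC)
  print(n,x-60,y-50,P)
  o.append(c)
cv2.imwrite('pics/u.png',np.hstack(o))
```

```text
[ 0.61959549 -0.04785516  0.19925324] [ 5.43898834e-01  8.39147356e-01 -7.27628692e-04 -2.28997291e-03] 24.10121831674597 [-0.62094623 -0.69091211 -0.0135023 ]
scene 262 102 [[324.04329102 134.24656904]
 [322.81411327 152.50729985]
 [321.65884096 159.14816584]]
side 256 102 [[317.72577316 132.3831246 ]
 [316.80537086 152.10328662]
 [315.66094833 159.53972837]]
```

View pics/u.png

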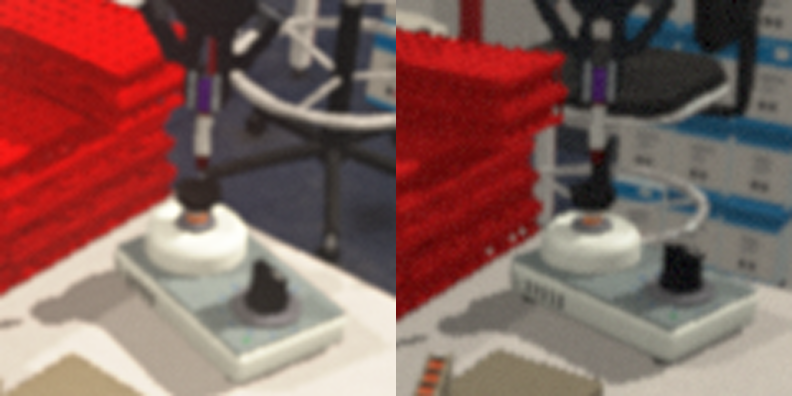

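Rim centre at (322,159) in scene and (316,159) in side, matching the estimate. I'll shift 3 mm and lower the tube into the cup.

Request:
apply_moves --pt "-0.0012 0.0027 0 0 0 0 1" --pt "0 0 0.01 0 0 0 1" --pt "0 0 0.01 0 0 0 1" --pt "0 0 0.008 0 0 0 1" --pt "0 0 0.004 0 0 0 1" --pt "0 0 0 0 0 0 1" --pt "0 0 0 0 0 0 1"

```text
t: 10.88
tcp_pos: [0.6243, -0.0488, 0.1696]
tool_rot: [0.544, 0.839, 0.0, 0.0]
force: [0.0, 0.5, -1.2]
finger_gap: 0.158
gripper_force: 39.4
```

Request:
apply_moves --pt "0 0 0.003 0 0 0 1" --pt "0 0 0 0 0 0 1" --pt "0 0 0 0 0 0 1"

```text
t: 11.25
tcp_pos: [0.6241, -0.0487, 0.1664]
tool_rot: [0.544, 0.839, 0.0, 0.0]
force: [-0.5, -0.2, 0.0]
finger_gap: 0.156
gripper_force: 39.4
```

Request:
apply_moves --pt "0 0 0.003 0 0 0 1" --pt "0 0 0 0 0 0 1" --pt "0 0 0 0 0 0 1"

```text
t: 11.62
tcp_pos: [0.624, -0.0487, 0.1632]
tool_rot: [0.544, 0.839, -0.0, -0.0]
force: [0.2, 0.3, -0.9]
finger_gap: 0.158
gripper_force: 39.4
```

Request:
apply_moves --pt "0 0 0.002 0 0 0 1" --pt "0 0 0 0 0 0 1" --pt "0 0 0 0 0 0 1"

```text
t: 12.0
tcp_pos: [0.624, -0.0487, 0.1613]
tool_rot: [0.544, 0.839, -0.0, -0.0]
force: [0.5, -1.2, 0.0]
finger_gap: 0.155
gripper_force: 39.4
```

Request:
apply_moves --pt "0 0 0.002 0 0 0 1" --pt "0 0 0 0 0 0 1" --pt "0 0 0 0 0 0 1"

```text
t: 12.38
tcp_pos: [0.6241, -0.0487, 0.1595]
tool_rot: [0.544, 0.839, 0.0, 0.0]
force: [-0.2, 0.2, 2.1]
finger_gap: 0.158
gripper_force: 39.6
```

Request:
apply_moves --pt "0 0 0.002 0 0 0 1" --pt "0 0 0.002 0 0 0 1" --pt "0 0 0 0 0 0 1" --pt "0 0 0 0 0 0 1"

```text
t: 12.88
tcp_pos: [0.6242, -0.0487, 0.1555]
tool_rot: [0.544, 0.839, 0.0, 0.0]
force: [-1.0, 0.5, 4.7]
finger_gap: 0.156
gripper_force: 39.8
```

Run:
```python
from h import *
f=[]
for i in range(10):
  snapshot('wrist');s=sense();f.append(np.r_[s['force'],s['tcp_pos'][2]])
print(np.mean(f,0),np.std(f,0))
```

```text
[-0.42730134 -0.01235253  5.067202    0.15544315] [4.81789522e-01 3.54328196e-01 3.58441110e-01 5.49741124e-05]
```

Request:
apply_moves --pt "0 0 0.0005 0 0 0 1" --pt "0 0 0 0 0 0 1" --pt "0 0 0 0 0 0 1"

```text
t: 13.75
tcp_pos: [0.6241, -0.0487, 0.1548]
tool_rot: [0.544, 0.839, 0.0, 0.0]
force: [-0.1, 0.5, 5.7]
finger_gap: 0.154
gripper_force: 39.8
```

Run:
```python
from h import *
f=[]
for i in range(10):
  snapshot('wrist');s=sense();f.append(np.r_[s['force'],s['tcp_pos'][2]])
print(np.mean(f,0),s['t'])
o=[]
for n,(x,y) in dict(scene=(322,160),side=(316,160)).items():
  im=save(n,n+'6.png');o.append(cv2.resize(im[y-50:y+40,x-45:x+45,::-1],None,fx=4.4,fy=4.4,interpolation=cv2.INTER_CUBIC))
cv2.imwrite('pics/v.png',np.hstack(o))
```

```text
[-0.12601148 -0.12670264  4.85204802  0.15484534] 14.25
```

View pics/v.png

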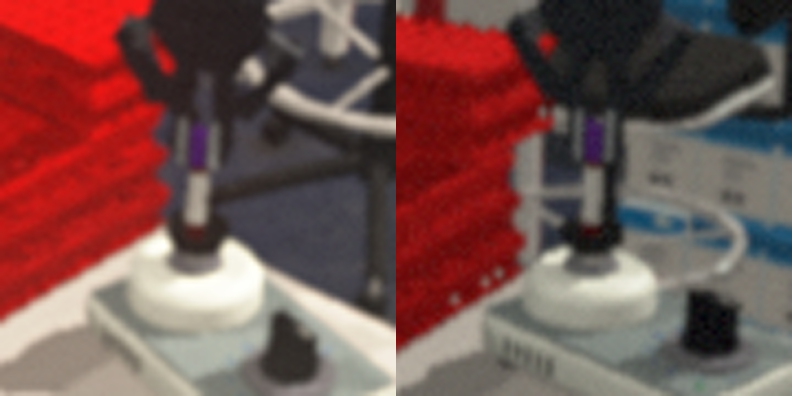

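The tube is in the cup, the orange band has gone below the collar, and the force is about 5.2 N after a small zero offset, which is near 6 mm. I'm handing in.

```bash
python3 -c "
from station import *
print(sign_off())"
```

```text
the job is handed in; nothing more can be done
None
```

The job is handed in at about 14 s: the knob was turned to its anticlockwise stop and let go, then the tube was lifted out and is held upright with the cup pressed about half-way, estimated at 5.5 mm from about 5 N of force; the bottle, timer and tip box were not touched.

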